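Vent the pump bay, free its sagging bolt and hold the gate ajar

TASK

First turn the purge-vent knob until its pointer stands on the zero mark and leave it there. Then take the knob of the sagging barrel bolt on top of the pump-bay gate, lift the bolt's nose over the bent keeper lip while drawing the bolt back towards the hinges, and pull the gate ajar until its free edge stands about 10 cm out from the closed position. The gate springs shut by itself, so finish while still holding it there with the gripper; leave the bottle, wrench and parts bin where they are.

Things in the scene. Friction and masses are not known exactly. Their poses are not given: they have to be found in the camera images.
- bay: Fixed low dark-blue pump bay, 340 mm wide, 170 high; a grey gate closes its open front. Origin on the bench, midway along the front; x points into the case (away from the robot), y left along the front, z up. Case from x = 15 to 230 mm; stiles 188 mm high at y = 118 to 154 and -170 to -142 mm. The gate's vertical hinge axis is at x = -6, y = -130 mm.
- gate: Grey gate, 240 mm wide, 12 thick, 30 to 185 mm above the bench. Origin on the hinge axis at bench height, y along the gate to its free edge; closed, its axes are the bay's. Opens towards the robot (anticlockwise from above). A spring shuts it: about 6 N at the bolt's knob when 10 cm ajar. Two square steel loops, 33 mm wide, up to 243 mm high, hold the bolt at y = 60 to 126 mm.
- gate_edge (a point): Point at the top of the gate's free edge, 240 mm from the hinge axis, 185 mm above the bench. Closed, it lies 6 mm in front of the bay's origin line (bay x = -6 mm).
- bolt_knob (a point): Centre of the bolt's upright brass round knob, 22 mm in diameter, 26 high, a 26 mm cap 4 mm thick on top, on a 10 mm stem 15 mm long over the 12 mm steel rod. Bolt shut: 197 to 203 mm from the hinge axis along the gate, on the gate's centre plane, 247 mm above the bench. It moves as the bolt is lifted or drawn. Free space on both sides across the gate.
- bolt_draw (a joint): How far the bolt is drawn back along the gate towards the hinge (m): 0 shut, 0.045 fully drawn. Friction only (1 to 2 N), it stays where it is left. From 0.028 on the nose is clear of the keeper and the gate can open.
- bolt_lift (a joint): Tilt of the bolt rod about its tail, 120 mm from the knob (rad): 0 hanging (its own weight sags it), 0.16 highest, where the knob is 19 mm higher. The nose clears the keeper lip from about 0.075 on (knob about 9 mm up) and must stay up until the bolt is drawn about 20 mm; let go, it falls back.
- keeper_lip (a point): Middle of the top edge of the bent steel keeper's upturned lip, on the stile beside the gate's free edge, 202 mm above the bench. The downturned nose at the bolt's end hangs behind it, 11 mm lower, so the bolt cannot be drawn without lifting. The keeper's cheek plate, up to 238 mm high on the robot's side, keeps the gate shut until the bolt is drawn.
- vent: The purge-vent block, fixed: aluminium, 100 x 100 x 45 mm, white dial of 92 mm diameter on top. Origin at the centre of its underside. The thick zero mark on the dial (thin marks every 0.4 rad to both sides) lies in the direction of this body's x axis.
- vent_grip (a point): Point on the vertical axis of the vent's black knob at gripping height, 74 mm above the bench. The grip is an upright bar 42 mm long, 14 mm thick, from 57 to 87 mm above the bench, on a 46 mm disc. The bar lies along the pointer. The point turns with the knob: its x axis is the pointer's direction.
- vent_knob (a joint): Angle of the vent's pointer (rad): 0 on the zero mark, positive anticlockwise from above, stops at +-1.6. Starts at 0.6 to 1.3. Light friction (0.05 N m), stays where it is left.
- reagent: Underside centre of a loose amber bottle, 68 mm diameter, 140 mm high: leave alone.
- wrench: Underside centre of a loose steel wrench, 160 mm long, flat on the bench: leave alone.
- partsbin: Underside centre of a loose white open bin, 80 x 100 x 40 mm: leave alone.
Mind the look-alikes: they are no part of the job. There is more than one size of the vent; the job needs the middle-sized.

How it is judged (in metres and radians):
On the way, in this order (a step that is already met when the one before it is completed fails the run):
1. the vent pointer stands on zero (within 0.13 rad) (value of joint vent_knob between -0.13 and 0.13 rad), for 0.3 s.
2. with the vent still at zero, the bolt is drawn at least 28 mm, clear of the keeper (all of step 1 and value of joint bolt_draw above 0.028 m), for 0.1 s.
3. the gate's free edge stands 64 to 134 mm out from its closed position, held by the fingers (x of gate_edge in the frame of bay between -0.14 and -0.07 m and contact force between the fingers and gate above 1 N), for 0.3 s.
At the end, for the whole second after the job is handed in: The gate's free edge stands 64 to 134 mm out from its closed position and is still (below 0.1 rad/s), the fingers press on the gate or its bolt with more than 1 N, no loose thing props it, and the vent pointer is within 0.13 rad of zero (all of step 1 and all of step 3 and angular speed of gate below 0.1 rad/s and contact force between each of reagent, wrench, partsbin and gate below 0.3 N); the arm keeps its last pose, push and grip.
It fails at once if a bystander is moved by more than 30 mm or knocked over (distance of any of reagent, wrench, partsbin from where it was at the start of the episode above 0.03 m or angle between reagent's own z axis and vertical above 0.5 rad).
It also fails if it takes over 51 s, if anything falls off the work surface, if the arm or the gripper's body presses on something with over 40 N, if the wrist force passes 120 N, or if a joint passes its speed limit or range.

ROBOT

A 6-joint arm with a two-finger parallel gripper is mounted at the origin on the work surface. World frame = base frame: x ahead of the robot, y to its left, z up, the work surface at z = 0. Lengths are in mm, angles in rad, forces in N, time in s.
With the tool pointing down it reaches from about 350 to 875 mm from the base axis. Payload 4.2 kg.
Tool frame: the origin (TCP) lies at the very end of the fingers, on their centre line; the grasp point (between the pads) lies 19 mm behind it; z points along the fingers, y is the line along which they close (so a half turn about z gives the same grasp; the last joint's range is limited). The gripper opens to 85 mm and grips with 20 to 120 N. Pads are 22 mm wide; open, the fingers measure 114 mm over their backs; the gripper's body (76 mm by 85 mm) begins 54 mm behind the grasp point. The pads swing forward as they close: fully open they stand 13 mm farther back than shut.
Start: joints at [-0.927, 0.385, 0.008, 0, -1.194, -0.259], TCP at [234.622, -579.268, 231.312] pointing down, gripper open.
Joint ranges: [-3.14, 3.14], [-1.21, 2.06], [-1.07, 1.41], [-3.16, 2.05], [-2.99, -0.16], [-3.1, 3.1]. Speed limits (rad/s): [2.79, 2.79, 3.14, 3.14, 3.14, 3.14].

INTERFACE

Orientations are given as a unit quaternion [x, y, z, w].
In Python, from bench import arm, optics gives the robot as it stands. The module is installed in compiled form; this text tells all that it offers.
- The arm moves only by the tool step_arm, never from a script. Its argument "motion" is a list of rows, each an object with "dr": the turn, a rotation vector about the tool's x, y, z in units of 8 degrees (1.0 is 8 degrees), a list of three; "slide": the shift along the tool's x, y, z in mm, a list of three; "jaw": the finger opening in mm, from 0 to 85.4. A call has exactly 8 rows; each row is the pose to reach, as a shift and turn from the pose commanded when the call began, along the tool's axes at that moment; what a row does not reach only later rows make up. A row lasts 1/8 s, in which the tool goes at most 62.5 mm and 10.7 degrees, less where a joint would pass 70% of its speed; a pose out of reach is approached as far as the arm can. A call with a gripper value outside its range is refused whole. The fingers move at their own pace and stop on an object; the grip force is fixed at half the most. Time passes only in rows, so rows that repeat a pose let the fingers close, or fill a call up. It gives the time, the measured TCP pose, the force, the opening and the grip force at its end, in the units of the state.
- arm.read_state(): the state, without advancing time (a new reading comes with each control period).
- optics.get_image(name): name is "scene" or "top"; returns the picture (420x560x3 uint8, blue, green, red); there is no depth.
- optics.camera_info(name): a dict with "camera_matrix" (3x3 intrinsics, pixels), "view" (4x4, takes a point from world to camera coordinates). Camera axes: x right, y up, looking along -z (the intrinsics and any distortion apply to the point x, -y, -z); pixel columns grow to the right and rows downward; lengths in mm; the calibration is good to about 2 mm. A picture is of the moment at which its call begins. camera_info takes no time and is no camera call.
- arm.job_done(): hands the job in; it is judged then, once.
The state is a dict: "clock": time; "joints": joint angles; "joint_vel": joint speeds; "joint_efforts": joint torques, N m; "position": TCP position; "ee_rot": TCP orientation; "contact_force": force on the tool from outside, world axes, zero at the start; "wrist_torque": the same for the moment, N m; "gripper_width": finger opening in mm; "grasp_force": force on a finger pad.
Only numpy, scipy, OpenCV 4.12 (cv2) and the standard library are available. Lean on these libraries where they do the work, as an engineer would, in place of code of your own. Each camera call takes 0.05 s, during which the arm holds its last target. There are 200 camera calls.

## Working session

There is one attempt and no reset: what is moved stays moved. The work goes in short steps, Python scripts to look and compute and a tool call to move; the robot and the scene stay as the last step left them, time stands still between calls to the robot, and variables do not carry over. Pictures are saved under pics/ and viewed, at most 10 in all, crops included, and the job is handed in when it is done.

Besides the shell and the picture viewer there is one more tool, called as name([rows], argument=value, ...), one row to a line, values as JSON. step_arm: Moves the arm, as the interface text tells. Its arguments: {"type":"object","properties":{"motion":{"type":"array","items":{"type":"object","properties":{"dr":{"type":"array","items":{"type":"number"}},"slide":{"type":"array","items":{"type":"number"}},"jaw":{"type":"number"}}}}},"required":["motion"]}

```bash
mkdir -p pics; python3 - <<'E'
from bench import arm, optics
import cv2
for n in("scene","top"):
    cv2.imwrite(f"pics/{n}0.png",optics.get_image(n)); i=optics.camera_info(n); print(n,{k:(v if not hasattr(v,'round') else v.round(3).tolist()) for k,v in i.items()})
s=arm.read_state(); print(s)
E
```

```text
scene {'camera_matrix': [[445.179, 0.0, 285.374], [0.0, 445.179, 201.837], [0.0, 0.0, 1.0]], 'view': [[0.578, 0.816, -0.004, -358.715], [-0.595, 0.425, 0.682, 178.862], [0.558, -0.392, 0.731, -1572.512], [0.0, 0.0, 0.0, 1.0]]}
top {'camera_matrix': [[403.403, 0.0, 280.264], [0.0, 403.403, 207.871], [0.0, 0.0, 1.0]], 'view': [[0.016, -1.0, -0.018, 62.086], [0.996, 0.015, 0.088, -553.856], [-0.088, -0.019, 0.996, -1246.15], [0.0, 0.0, 0.0, 1.0]]}
{'clock': 0.1, 'joints': array([-9.27378590e-01,  3.85478478e-01,  6.75370957e-03, -4.29486750e-04,
       -1.19399958e+00, -2.58584175e-01]), 'joint_vel': array([ 0.00134192, -0.00341625,  0.00308903,  0.00079853, -0.0012256 ,
       -0.00161016]), 'joint_efforts': array([-6.80437770e-04, -3.93319881e+01,  1.88928545e+01,  4.19791147e+00,
       -2.58956279e-03, -1.06581879e-06]), 'position': array([ 234.43553201, -578.79975733,  230.32906756]), 'ee_rot': array([-1.91153793e-01,  9.81559605e-01,  9.54621285e-04, -2.40536008e-04]), 'contact_force': array([ 1.08001936, -0.22900082,  0.52265989]), 'wrist_torque': array([0.0117906 , 0.02015185, 0.017577  ]), 'grasp_force': 0.0, 'gripper_width': 85.37561881707424}
```

View pics/scene0.png

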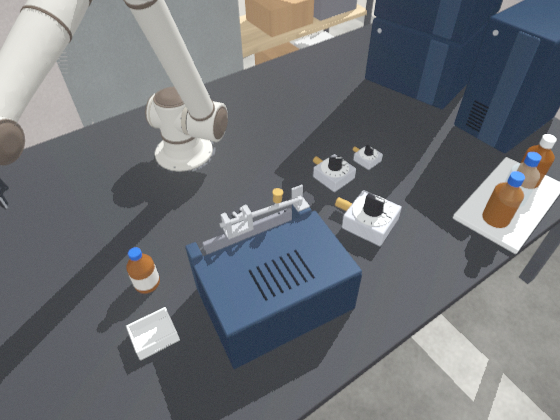

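View pics/top0.png

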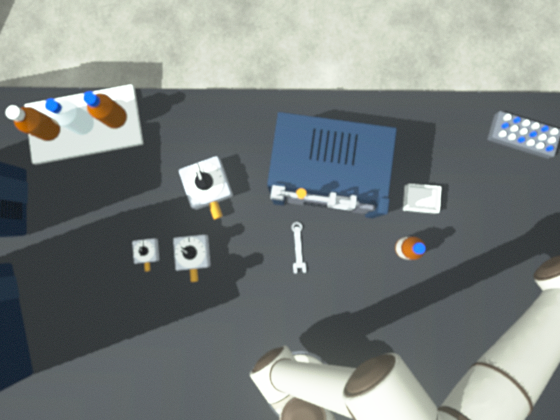

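The scene view shows the bay with the brass knob at about (278,195), and three vents at (335,170), (368,156) and (372,215). In the top view the vents are at (205,183) large, (190,253) middle and (145,251) small. The bolt knob is at (301,193), the wrench at (298,248) and the bottle at (412,248). Next I'll zoom in on the vent and the bolt.

```bash
cat > h.py <<'E'
import numpy as np, cv2
from bench import arm, optics
def cam(n):
    i=optics.camera_info(n); return np.array(i["camera_matrix"]),np.array(i["view"])
def ray(n,u,v):
    K,V=cam(n); d=np.linalg.inv(K)@[u,v,1]; d=np.array([d[0],-d[1],-d[2]])
    R=V[:3,:3]; return -R.T@V[:3,3], R.T@d
def onz(n,u,v,z):
    c,d=ray(n,u,v); return c+d*(z-c[2])/d[2]
def two(a,b):
    (c1,d1),(c2,d2)=ray("top",*a),ray("scene",*b)
    t=np.linalg.lstsq(np.c_[d1,-d2],c2-c1,rcond=None)[0]
    p,q=c1+t[0]*d1,c2+t[1]*d2; return (p+q)/2,np.linalg.norm(p-q)
def proj(n,p):
    K,V=cam(n); q=V[:3,:3]@p+V[:3,3]; q=K@[q[0],-q[1],-q[2]]; return q[:2]/q[2]
E
python3 - <<'E'
from h import *
t=cv2.imread("pics/top0.png"); s=cv2.imread("pics/scene0.png")
f=lambda im,x,y,w,h,k:cv2.resize(im[y:y+h,x:x+w],None,fx=k,fy=k,interpolation=cv2.INTER_CUBIC)
a=f(t,165,228,50,55,5); b=f(s,305,140,60,55,5); c=f(t,260,170,140,50,5); 
A=np.zeros((540,800,3),np.uint8); A[:275,:250]=a; A[:275,250:550]=b; A[280:530,:700]=c
cv2.imwrite("pics/z1.png",A)
def brass(im):
    h=cv2.cvtColor(im,cv2.COLOR_BGR2HSV); m=cv2.inRange(h,(12,110,120),(30,255,255))
    n,l,st,ce=cv2.connectedComponentsWithStats(m)
    return [(st[i,:5].tolist(),ce[i].round(1).tolist()) for i in range(1,n) if st[i,4]>15]
print(brass(t));print(brass(s))
E
```

```text
[([87, 94, 30, 34, 394], [102.0, 109.6]), ([14, 107, 27, 31, 413], [28.7, 121.4]), ([296, 188, 11, 11, 79], [300.9, 192.7]), ([210, 202, 12, 18, 160], [215.0, 210.3]), ([402, 237, 20, 23, 240], [409.3, 248.0]), ([144, 263, 6, 9, 44], [146.7, 266.4]), ([190, 269, 8, 13, 90], [193.3, 275.2])]
[([527, 145, 28, 43, 411], [542.8, 160.3]), ([353, 147, 6, 5, 20], [355.3, 148.8]), ([313, 157, 9, 7, 40], [316.9, 160.0]), ([483, 183, 41, 45, 1188], [502.2, 205.0]), ([273, 188, 10, 15, 122], [277.3, 194.9]), ([335, 198, 17, 12, 118], [342.5, 203.4]), ([127, 253, 27, 27, 486], [140.4, 267.4]), ([137, 279, 23, 14, 48], [149.8, 288.4])]
```

View pics/z1.png

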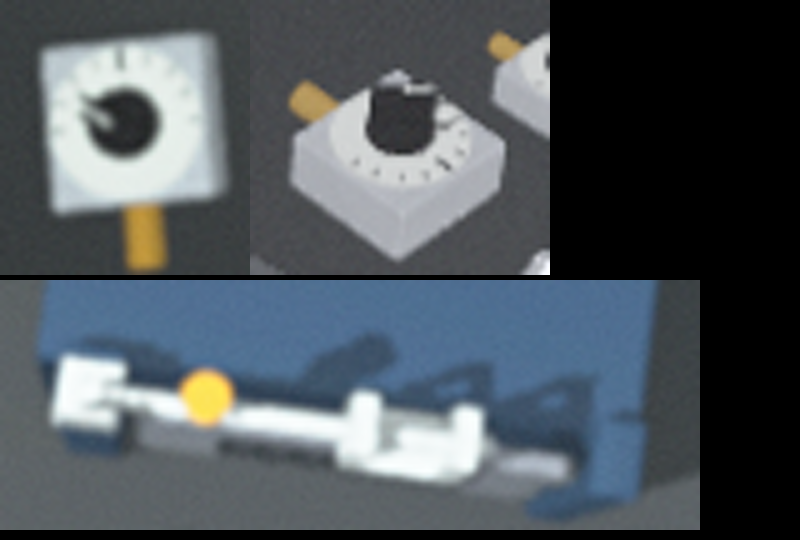

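The crop shows the middle vent in the top view with its knob centre at about (190,252.6). Its zero mark is at (189.4,239.6) and the pointer goes up-left to about (182,247.5). The keeper is left of the knob, and the hinges are to the right.

```bash
python3 - <<'E'
from h import *
P=lambda x,y:(165+x/5-.4,228+y/5-.4); S=lambda x,y:(305+(x-250)/5-.4,140+y/5-.4)
ang=lambda d:np.degrees(np.arctan2(d[1],d[0]))
c=onz("top",*P(125,123),50);cd=onz("top",*P(125,122),45)
print("knob c z50",c,"z75",onz("top",*P(125,123),75))
z=onz("top",*P(122,58),45);print("zero",z,ang(z-c))
e=[onz("top",*P(*q),45) for q in((40,48),(52,212),(205,35))];print("edges",ang(e[0]-e[1]),ang(e[2]-e[0])+90,np.linalg.norm(e[0]-e[1]))
p=[onz("top",*P(*q),h) for q,h in(((85,98),50),((110,122),50))];print("ptr",ang(p[0]-p[1]),ang(p[0]-c))
k=[onz("scene",*S(*q),45) for q in((290,150),(400,210),(505,142),(398,70))]
print("scene corners c",np.mean(k,0),ang(k[1]-k[0]),ang(k[2]-k[1]),ang(k[3]-k[2]),[np.linalg.norm(k[i]-k[i-1]) for i in range(4)])
print("scene block corners", [q.round(0) for q in k])
print("knob",two((300.9,192.7),(277.3,190.5)),onz("top",300.9,192.7,262))
print("case",[onz("top",*q,170).round(0) for q in((279,113),(396,127))],ang(onz("top",279,113,170)-onz("top",396,127,170)))
C=lambda x,y:(260+x/5-.4,170+(y-280)/5-.4)
a=onz("top",*C(208,397),264);b=onz("top",*C(570,467),185);print(a,b)
r1=onz("top",*C(150,402),230);r2=onz("top",*C(340,420),225);print("rod",r1,r2,ang(r1-r2))
l=[onz("top",*C(*q),243) for q in((362,430),(470,440))];print("loops",l,ang(l[0]-l[1]))
print("wrench",onz("top",297,227,5),onz("top",299,272,5))
for n in ("bottle",):print(onz("top",402,250,70))
E
```

```text
knob c z50 [409.79012184 346.52146733  50.        ] z75 [410.41333616 340.47853289  75.        ]
zero [449.59059881 351.04830365  45.        ] 6.488836471354873
edges 6.507086946525375 5.405941971968517 101.05242210646827
ptr 47.96314657917216 59.52024741926596
scene corners c [411.92625347 342.31488027  45.        ] 14.926603182648607 95.40892525950918 -173.3916565040739 [np.float64(108.90175150187144), np.float64(87.0162942907082), np.float64(96.05999576189042), np.float64(95.83221115318736)]
scene block corners [array([377., 280.,  45.]), array([461., 303.,  45.]), array([452., 398.,  45.]), array([357., 387.,  45.])]
knob (array([570.75903014,  13.53411033, 267.26846368]), np.float64(1.1638441035555929)) [571.73492693  13.86293499 262.        ]
case [array([811.,  76., 170.]), array([ 774., -255.,  170.])] 83.61875825367962
[570.71688105  13.14900135 264.        ] [ 544.8625398  -188.26450816  185.        ]
rod [571.91613351  42.70663469 230.        ] [564.35033483 -58.27390286 225.        ] 85.71521469047298
loops [array([557.1803555 , -67.98749293, 243.        ]), array([ 552.75589865, -124.13830334,  243.        ])] 85.49463314218663
wrench [494.21801035  16.81157273   5.        ] [352.428289     8.69548943   5.        ]
[ 427.57643768 -296.89563773   70.        ]
```

step_arm([
  {"slide": [-30, 30, -50], "dr": [0, 0, 0], "jaw": 85},
  {"slide": [-75, 75, -90], "dr": [0, 0, 0], "jaw": 85},
  {"slide": [-120, 122, -100], "dr": [0, 0, 0], "jaw": 85},
  {"slide": [-165, 170, -100], "dr": [0, 0, 0], "jaw": 85},
  {"slide": [-210, 217, -100], "dr": [0, 0, 0], "jaw": 85},
  {"slide": [-255, 263, -100], "dr": [0, 0, 0], "jaw": 85},
  {"slide": [-300, 310, -100], "dr": [0, 0, 0], "jaw": 85},
  {"slide": [-340, 351, -100], "dr": [0, 0, 0], "jaw": 85},
])

```text
clock: 1.1
position: [409.6, -145.1, 331.3]
ee_rot: [-0.191, 0.982, 0.0, 0.0]
contact_force: [1.1, -0.0, 0.4]
gripper_width: 84.9
grasp_force: 0.0
```

step_arm([
  {"slide": [-20, 50, 0], "dr": [0, 0, -0.4], "jaw": 85},
  {"slide": [-42, 104, 0], "dr": [0, 0, -0.9], "jaw": 85},
  {"slide": [-64, 158, 0], "dr": [0, 0, -1.4], "jaw": 85},
  {"slide": [-86, 212, 0], "dr": [0, 0, -1.9], "jaw": 85},
  {"slide": [-108, 266, 0], "dr": [0, 0, -2.4], "jaw": 85},
  {"slide": [-130, 320, 10], "dr": [0, 0, -2.9], "jaw": 85},
  {"slide": [-152, 374, 30], "dr": [0, 0, -3.4], "jaw": 85},
  {"slide": [-168, 420, 50], "dr": [0, 0, -3.6], "jaw": 85},
])

```text
clock: 2.1
position: [407.0, 307.3, 280.4]
ee_rot: [-0.43, 0.903, -0.0, -0.0]
contact_force: [-0.0, 0.3, 1.2]
gripper_width: 84.9
grasp_force: 0.0
```

```bash
python3 - <<'E'
from h import *
t=optics.get_image("top"); s=optics.get_image("scene")
cv2.imwrite("pics/top1.png",t);cv2.imwrite("pics/scene1.png",s)
f=lambda im,x,y,w,h,k:cv2.resize(im[y:y+h,x:x+w],None,fx=k,fy=k,interpolation=cv2.INTER_CUBIC)
A=np.hstack([f(t,140,200,100,120,4),f(s,285,110,100,120,4)])
cv2.imwrite("pics/z2.png",A)
st=arm.read_state();print(st["position"],st["ee_rot"])
E
```

```text
[406.15382456 308.00687246 277.50573053] [-0.43112081  0.90228865 -0.00096905 -0.00301577]
```

View pics/z2.png

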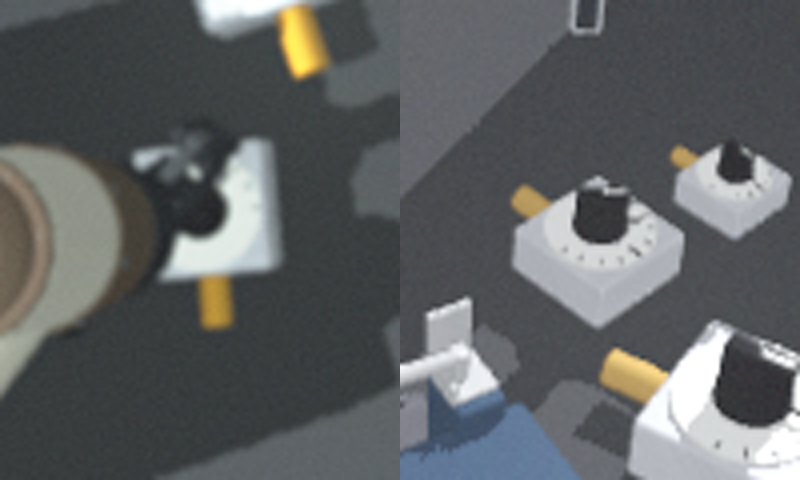

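Here the middle vent's bar is seen almost broadside in the scene view, at about (335.5,161.5). That puts the pointer near 50-55° in the world frame, and the tool is at 51°. Next I'll work out the centre and the slide.

```bash
cat >> h.py <<'E'
from scipy.spatial.transform import Rotation as Ro
def slide(target,yaw=None):
    s=arm.read_state(); R=Ro.from_quat(s["ee_rot"]); y=np.degrees(np.arctan2(*R.as_matrix()[1::-1,0]))
    print("pos",s["position"].round(1),"xyaw",y.round(1),"F",s["contact_force"].round(1),"slide",R.inv().apply(np.array(target)-s["position"]).round(1), "" if yaw is None else f"drz {-(((yaw-y)+180)%360-180)/8:.2f}")
E
python3 - <<'E'
from h import *
print(onz("scene",335.5,161.5,72),onz("scene",335.5,167,57))
# block top-face corners in scene crop: 
S=lambda x,y:(285+(x-400)/4-.4,110+y/4-.4)
k=[onz("scene",*S(*q),45) for q in((513,240),(600,288),(683,237),(600,180))]; print(np.mean(k[:1]+k[2:3],0),np.round(k))
slide([410,344,150])
slide([410,344,60])
E
```

```text
[412.0977961  344.62145252  72.        ] [420.19602885 339.42210713  57.        ]
[416.22989981 338.12123375  45.        ] [[378. 281.  45.]
 [461. 303.  45.]
 [455. 395.  45.]
 [362. 385.  45.]]
pos [406.2 308.  277.5] xyaw -128.9 F [-0.  -0.7 -0.5] slide [-31.2  19.5 127.3] 
pos [406.2 308.  277.5] xyaw -128.9 F [-0.  -0.7 -0.5] slide [-31.8  19.4 217.3]
```

step_arm([
  {"slide": [-18, 10, 30], "dr": [0, 0, 0], "jaw": 85},
  {"slide": [-33, 18, 60], "dr": [0, 0, 0], "jaw": 85},
  {"slide": [-33, 18, 100], "dr": [0, 0, 0], "jaw": 85},
  {"slide": [-33, 18, 140], "dr": [0, 0, 0], "jaw": 85},
  {"slide": [-33, 18, 175], "dr": [0, 0, 0], "jaw": 85},
  {"slide": [-33, 18, 200], "dr": [0, 0, 0], "jaw": 85},
  {"slide": [-33, 18, 216], "dr": [0, 0, 0], "jaw": 85},
  {"slide": [-33, 18, 216], "dr": [0, 0, 0], "jaw": 70},
])

```text
clock: 3.2
position: [414.0, 340.9, 64.2]
ee_rot: [-0.429, 0.903, -0.001, -0.002]
contact_force: [0.2, 1.2, 0.3]
gripper_width: 70.7
grasp_force: 0.0
```

step_arm([
  {"slide": [0, 0, 0], "dr": [0, 0, 0], "jaw": 50},
  {"slide": [0, 0, 0], "dr": [0, 0, 0], "jaw": 30},
  {"slide": [0, 0, 0], "dr": [0, 0, 0], "jaw": 20},
  {"slide": [0, 0, 0], "dr": [0, 0, 0], "jaw": 10},
  {"slide": [0, 0, 0], "dr": [0, 0, 0], "jaw": 8},
  {"slide": [0, 0, 0], "dr": [0, 0, 0], "jaw": 8},
  {"slide": [0, 0, 0], "dr": [0, 0, 0], "jaw": 8},
  {"slide": [0, 0, 0], "dr": [0, 0, 0], "jaw": 8},
])

```text
clock: 4.2
position: [411.6, 346.6, 67.2]
ee_rot: [-0.429, 0.903, 0.004, 0.001]
contact_force: [-20.2, 13.1, 9.3]
gripper_width: 12.5
grasp_force: 59.9
```

step_arm([
  {"slide": [0, 4, -2], "dr": [0, 0, 0.5], "jaw": 8},
  {"slide": [0, 4, -2], "dr": [0, 0, 1.3], "jaw": 8},
  {"slide": [0, 4, -2], "dr": [0, 0, 2.2], "jaw": 8},
  {"slide": [0, 4, -2], "dr": [0, 0, 3.1], "jaw": 8},
  {"slide": [0, 4, -2], "dr": [0, 0, 4.0], "jaw": 8},
  {"slide": [0, 4, -2], "dr": [0, 0, 4.9], "jaw": 8},
  {"slide": [0, 4, -2], "dr": [0, 0, 5.6], "jaw": 8},
  {"slide": [0, 4, -2], "dr": [0, 0, 5.6], "jaw": 8},
])

```text
clock: 5.2
position: [411.6, 345.9, 67.4]
ee_rot: [-0.053, 0.999, 0.001, 0.001]
contact_force: [-0.7, 5.8, -4.3]
gripper_width: 12.9
grasp_force: 60.1
```

```bash
python3 - <<'E'
from h import *
slide([412,344,180]); s=arm.read_state(); print(s["wrist_torque"],s["gripper_width"])
E
```

```text
pos [411.6 345.9  67.4] xyaw -173.9 F [-0.7  5.8 -4.3] slide [  -0.4   -1.7 -112.6] 
[ 1.26119095  0.01312903 -0.0514352 ] 12.913317528019208
```

step_arm([
  {"slide": [0, 0, 0], "dr": [0, 0, 0], "jaw": 30},
  {"slide": [0, 0, 0], "dr": [0, 0, 0], "jaw": 60},
  {"slide": [0, 0, 0], "dr": [0, 0, 0], "jaw": 70},
  {"slide": [0, 0, 0], "dr": [0, 0, 0], "jaw": 70},
  {"slide": [0, 0, -40], "dr": [0, 0, 0], "jaw": 70},
  {"slide": [0, 0, -90], "dr": [0, 0, 0], "jaw": 70},
  {"slide": [0, 0, -150], "dr": [0, 0, 0], "jaw": 70},
  {"slide": [0, 0, -210], "dr": [0, 0, 0], "jaw": 70},
])

```text
clock: 6.2
position: [411.1, 344.2, 279.3]
ee_rot: [-0.053, 0.999, -0.0, -0.0]
contact_force: [0.1, 0.8, 0.2]
gripper_width: 70.0
grasp_force: 0.0
```

step_arm([
  {"slide": [0, -30, -50], "dr": [0, 0, 0], "jaw": 70},
  {"slide": [0, -70, -70], "dr": [0, 0, 0], "jaw": 70},
  {"slide": [0, -120, -70], "dr": [0, 0, 0], "jaw": 60},
  {"slide": [0, -170, -70], "dr": [0, 0, 0], "jaw": 60},
  {"slide": [0, -200, -70], "dr": [0, 0, 0], "jaw": 60},
  {"slide": [0, -210, -70], "dr": [0, 0, 0], "jaw": 60},
  {"slide": [0, -210, -70], "dr": [0, 0, 0], "jaw": 60},
  {"slide": [0, -210, -70], "dr": [0, 0, 0], "jaw": 60},
])

```text
clock: 7.2
position: [433.5, 136.6, 347.1]
ee_rot: [-0.053, 0.999, 0.0, -0.0]
contact_force: [0.5, -0.2, -1.1]
gripper_width: 60.2
grasp_force: 0.0
```

```bash
python3 - <<'E'
from h import *
t=optics.get_image("top"); s=optics.get_image("scene")
f=lambda im,x,y,w,h,k:cv2.resize(im[y:y+h,x:x+w],None,fx=k,fy=k,interpolation=cv2.INTER_CUBIC)
cv2.imwrite("pics/top2.png",t);cv2.imwrite("pics/scene2.png",s)
A=np.zeros((600,800,3),np.uint8); A[:300,:300]=f(t,165,228,50,50,6); A[:300,300:660]=f(s,305,140,60,50,6); A[300:,:]=f(s,180,170,133,50,6)[:300,:800] if 0 else np.pad(f(s,190,165,130,50,6),((0,0),(0,20),(0,0)))
cv2.imwrite("pics/z3.png",A); slide([570,14,300])
E
```

```text
pos [433.5 136.7 347.1] xyaw -173.9 F [-0.4  1.  -0.5] slide [-122.7 -136.5   47.1]
```

View pics/z3.png

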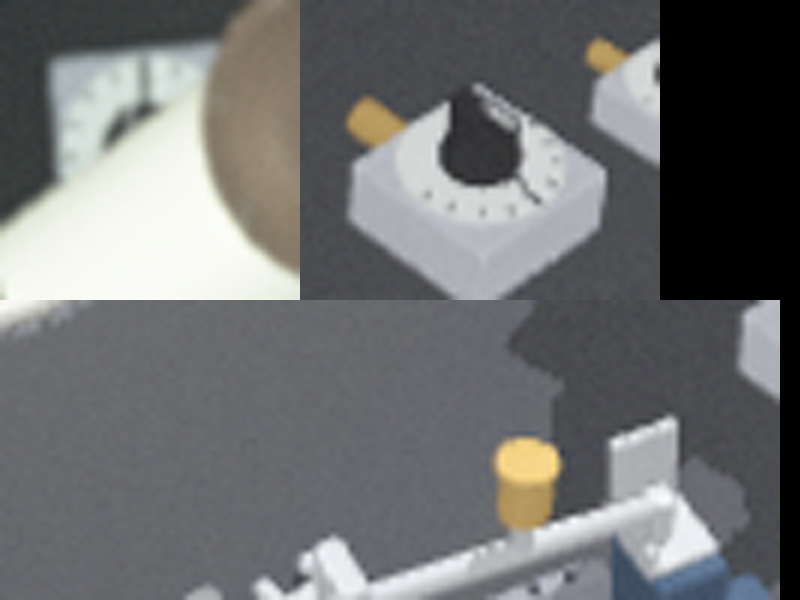

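```bash
python3 - <<'E'
from h import *
S=lambda x,y:(305+(x-300)/6-.4,140+y/6-.4)
ang=lambda d:np.degrees(np.arctan2(d[1],d[0]))
a,b=onz("scene",*S(474,84),87),onz("scene",*S(521,122),87);print("bar top edge",a,b,ang(b-a),np.linalg.norm(b-a))
a,b=onz("scene",*S(518,176),45),onz("scene",*S(540,204),45);print("zero mark",a,b,ang(b-a), ang(b-[412,344,45]))
k=[onz("scene",*S(*q),45) for q in((350,182),(472,248),(606,175))];print(np.round(k),ang(k[1]-k[0]),ang(k[2]-k[1])-90, (k[0]+k[2])/2)
t=cv2.imread("pics/top2.png"); 
P=lambda x,y:(165+x/6-.4,228+y/6-.4)
e=[onz("top",*P(*q),45) for q in((48,60),(57,180),(215,42))];print(ang(e[0]-e[1]),ang(e[2]-e[0])+90); z=[onz("top",*P(*q),45) for q in((144,55),(146,85))];print("zero",z,ang(z[0]-[412,344,45]))
# knob
K=lambda x,y:(190+x/6-.4,165+(y-300)/6-.4)
print("cap top centre",two((300.9,192.7),K(527,461)),onz("scene",*K(527,461),262))
print("stem", [onz("scene",*K(x,y),h) for x,y,h in((525,520,234),(525,500,247))])
E
```

```text
bar top edge [391.59915393 352.22033619  87.        ] [429.53990179 352.91570611  87.        ] 1.0499872558791126 37.947119625154585
zero mark [427.98921337 356.95326936  45.        ] [451.63403201 352.29295793  45.        ] -11.149884655349233 11.817974474102556
[[379. 280.  45.]
 [457. 301.  45.]
 [455. 396.  45.]] 15.175078667004549 0.9353329829665427 [417.01868178 338.20795675  45.        ]
6.612038017040499 7.048658818232795
zero [array([457.07490512, 352.56541501,  45.        ]), array([441.68033739, 350.96620358,  45.        ])] 10.759418476582125
cap top centre (array([571.157977  ,  13.50314309, 264.42066825]), np.float64(1.0246172894098344)) [568.93765471  14.36589473 262.        ]
stem [array([573.25147121,   9.82606233, 234.        ]), array([574.31660887,   9.36643146, 247.        ])]
```

Scene view: the vent bar now points at the zero mark at about (540,200) in the crop, and the gripper yaw matches the dial edges to within about 1°. The brass cap is at (527,461) in the crop, which gives a knob at about (571,13.5) with its top at 264. Next I'll move above the knob and turn the jaw across the gate.

step_arm([
  {"slide": [-15, -17, 0], "dr": [0, 0, -1.2], "jaw": 60},
  {"slide": [-30, -34, 0], "dr": [0, 0, -2.45], "jaw": 60},
  {"slide": [-46, -51, 0], "dr": [0, 0, -3.7], "jaw": 60},
  {"slide": [-62, -69, 0], "dr": [0, 0, -4.95], "jaw": 60},
  {"slide": [-78, -86, 0], "dr": [0, 0, -6.2], "jaw": 60},
  {"slide": [-95, -105, 5], "dr": [0, 0, -7.45], "jaw": 60},
  {"slide": [-112, -124, 15], "dr": [0, 0, -8.7], "jaw": 60},
  {"slide": [-123.5, -137, 27], "dr": [0, 0, -9.9], "jaw": 60},
])

```text
clock: 8.3
position: [571.8, 12.8, 319.5]
ee_rot: [-0.679, 0.734, 0.0, -0.0]
contact_force: [-0.6, 0.6, -0.5]
gripper_width: 60.1
grasp_force: 0.0
```

```bash
python3 - <<'E'
from h import *
s=optics.get_image("scene");cv2.imwrite("pics/scene3.png",s)
cv2.imwrite("pics/z4.png",cv2.resize(s[110:250,180:380],None,fx=4,fy=4,interpolation=cv2.INTER_CUBIC))
slide([571,13.5,232],-94.5)
E
```

```text
pos [571.9  12.  317.1] xyaw -94.2 F [ 1.6  0.3 -0.4] slide [-1.6  0.7 85.1] drz 0.03
```

View pics/z4.png

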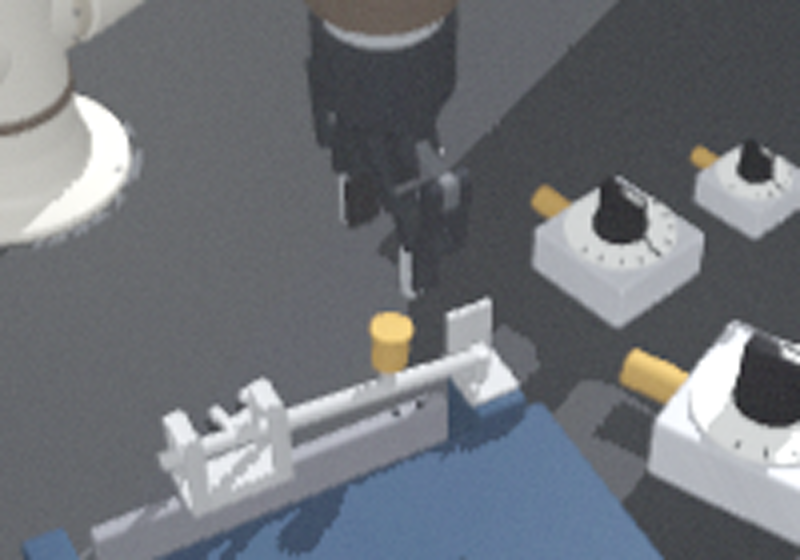

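The fingers straddle the brass knob (390,340 in the crop), one on either side across the gate. Now I'll descend and grip.

step_arm([
  {"slide": [-1, 0, 20], "dr": [0, 0, 0], "jaw": 60},
  {"slide": [-1, 0, 45], "dr": [0, 0, 0], "jaw": 60},
  {"slide": [-1, 0, 68], "dr": [0, 0, 0], "jaw": 60},
  {"slide": [-1, 0, 82], "dr": [0, 0, 0], "jaw": 60},
  {"slide": [-1, 0, 86], "dr": [0, 0, 0], "jaw": 60},
  {"slide": [-1, 0, 86], "dr": [0, 0, 0], "jaw": 50},
  {"slide": [-1, 0, 86], "dr": [0, 0, 0], "jaw": 38},
  {"slide": [-1, 0, 86], "dr": [0, 0, 0], "jaw": 28},
])

```text
clock: 9.35
position: [571.1, 13.7, 235.0]
ee_rot: [-0.677, 0.736, -0.0, 0.001]
contact_force: [-0.8, -0.3, -0.3]
gripper_width: 27.8
grasp_force: 0.0
```

step_arm([
  {"slide": [0, 0, 0], "dr": [0, 0, 0], "jaw": 24},
  {"slide": [0, 0, 0], "dr": [0, 0, 0], "jaw": 20},
  {"slide": [0, 0, 0], "dr": [0, 0, 0], "jaw": 16},
  {"slide": [0, 0, 0], "dr": [0, 0, 0], "jaw": 14},
  {"slide": [0, 0, 0], "dr": [0, 0, 0], "jaw": 14},
  {"slide": [0, 0, 0], "dr": [0, 0, 0], "jaw": 14},
  {"slide": [0, 0, 0], "dr": [0, 0, 0], "jaw": 14},
  {"slide": [0, 0, 0], "dr": [0, 0, 0], "jaw": 14},
])

```text
clock: 10.35
position: [571.0, 13.6, 234.4]
ee_rot: [-0.677, 0.736, -0.0, 0.0]
contact_force: [0.6, 1.0, 1.2]
gripper_width: 22.5
grasp_force: 58.6
```

step_arm([
  {"slide": [0, 0, -2], "dr": [0, -0.1, 0], "jaw": 14},
  {"slide": [0.5, 0, -4], "dr": [0, -0.2, 0], "jaw": 14},
  {"slide": [1, 0, -6], "dr": [0, -0.3, 0], "jaw": 14},
  {"slide": [1.5, 0, -8], "dr": [0, -0.4, 0], "jaw": 14},
  {"slide": [2, 0, -10], "dr": [0, -0.5, 0], "jaw": 14},
  {"slide": [2, 0, -12], "dr": [0, -0.6, 0], "jaw": 14},
  {"slide": [2.5, 0, -14], "dr": [0, -0.7, 0], "jaw": 14},
  {"slide": [2.5, 0, -14], "dr": [0, -0.7, 0], "jaw": 14},
])

```text
clock: 11.35
position: [570.4, 10.7, 248.4]
ee_rot: [-0.676, 0.735, 0.033, 0.036]
contact_force: [0.7, -0.9, -1.8]
gripper_width: 22.5
grasp_force: 58.7
```

```bash
python3 - <<'E'
from h import *
slide([571,13.5,248]); s=arm.read_state(); print(s["wrist_torque"],s["gripper_width"],s["grasp_force"])
E
```

```text
pos [570.4  10.7 248.4] xyaw -94.8 F [ 0.7 -0.9 -1.8] slide [-2.8 -0.4  0.6] 
[-0.56946587 -0.07700643 -0.01669377] 22.54986663031425 58.733253479003906
```

step_arm([
  {"slide": [5, 0, -0.5], "dr": [0, 0, 0], "jaw": 14},
  {"slide": [11, 0, -1.1], "dr": [0, 0, 0], "jaw": 14},
  {"slide": [17, 0, -1.7], "dr": [0, 0, 0], "jaw": 14},
  {"slide": [23, 0, -2.2], "dr": [0, 0, 0], "jaw": 14},
  {"slide": [29, 0, -2.8], "dr": [0, 0, 0], "jaw": 14},
  {"slide": [34, 0, -3.3], "dr": [0, 0, 0], "jaw": 14},
  {"slide": [38, 0, -3.7], "dr": [0, 0, 0], "jaw": 14},
  {"slide": [38, 0, -3.7], "dr": [0, 0, 0], "jaw": 14},
])

```text
clock: 12.35
position: [566.9, -27.6, 248.0]
ee_rot: [-0.676, 0.735, 0.033, 0.035]
contact_force: [-2.5, -0.6, -1.7]
gripper_width: 22.7
grasp_force: 58.8
```

```bash
python3 - <<'E'
from h import *
s=arm.read_state(); p=s["position"]; print(p,s["contact_force"])
g=np.radians(85.5); H=np.array([571,13.5])-200*np.array([np.cos(g),np.sin(g)])
v=p[:2]-H; r=np.linalg.norm(v); a0=np.arctan2(v[1],v[0]); print(H,r,np.degrees(a0))
for th in (3,6,9,12,15,18,21,24.6):
    a=a0+np.radians(th); print(th); slide([H[0]+r*np.cos(a),H[1]+r*np.sin(a),p[2]])
# rotation vector (tool frame) for world-z turn
print(Ro.from_quat(s["ee_rot"]).inv().apply([0,0,1]))
E
```

```text
[566.92245352 -27.61768221 248.00238785] [-2.47225133 -0.58725319 -1.74040287]
[ 555.30818085 -185.88346675] 158.69136675677046 85.80289507748697
3
pos [566.9 -27.6 248. ] xyaw -94.8 F [-2.5 -0.6 -1.7] slide [ 0.3  8.3 -0. ] 
6
pos [566.9 -27.6 248. ] xyaw -94.8 F [-2.5 -0.6 -1.7] slide [ 1.  16.6 -0.1] 
9
pos [566.9 -27.6 248. ] xyaw -94.8 F [-2.5 -0.6 -1.7] slide [ 2.2 24.8 -0.2] 
12
pos [566.9 -27.6 248. ] xyaw -94.8 F [-2.5 -0.6 -1.7] slide [ 3.8 33.  -0.3] 
15
pos [566.9 -27.6 248. ] xyaw -94.8 F [-2.5 -0.6 -1.7] slide [ 5.8 41.  -0.5] 
18
pos [566.9 -27.6 248. ] xyaw -94.8 F [-2.5 -0.6 -1.7] slide [ 8.2 49.  -0.7] 
21
pos [566.9 -27.6 248. ] xyaw -94.8 F [-2.5 -0.6 -1.7] slide [11.1 56.8 -1. ] 
24.6
pos [566.9 -27.6 248. ] xyaw -94.8 F [-2.5 -0.6 -1.7] slide [15.  65.9 -1.4] 
[-0.09667076  0.00139798 -0.99531543]
```

step_arm([
  {"slide": [0, 4, 0], "dr": [-0.02, 0, -0.19], "jaw": 14},
  {"slide": [0.3, 8.3, 0], "dr": [-0.04, 0, -0.37], "jaw": 14},
  {"slide": [0.6, 12.5, 0], "dr": [-0.05, 0, -0.56], "jaw": 14},
  {"slide": [1, 16.6, -0.1], "dr": [-0.07, 0, -0.75], "jaw": 14},
  {"slide": [1.5, 20.7, -0.1], "dr": [-0.09, 0, -0.93], "jaw": 14},
  {"slide": [2.2, 24.8, -0.2], "dr": [-0.11, 0, -1.12], "jaw": 14},
  {"slide": [3, 29, -0.3], "dr": [-0.13, 0, -1.3], "jaw": 14},
  {"slide": [3.8, 33, -0.3], "dr": [-0.145, 0, -1.49], "jaw": 14},
])

```text
clock: 13.35
position: [534.3, -27.8, 248.4]
ee_rot: [0.75, -0.66, -0.036, -0.033]
contact_force: [4.1, 0.6, -1.0]
gripper_width: 22.4
grasp_force: 58.8
```

```bash
python3 - <<'E'
from h import *
s=arm.read_state(); p=s["position"]; print(p,s["contact_force"],s["wrist_torque"],s["gripper_width"])
H=np.array([555.3,-185.9]);v=p[:2]-H; r=np.linalg.norm(v); a0=np.arctan2(v[1],v[0]); print(r,np.degrees(a0))
for a in np.radians((100,102,104,106,108,110)):
    slide([H[0]+r*np.cos(a),H[1]+r*np.sin(a),p[2]])
E
```

```text
[534.31514781 -27.84376473 248.39521006] [ 4.06303257  0.60850224 -0.96985251] [ 0.18343507 -1.22788435 -0.3192885 ] 22.424250997170056
159.44321098503235 97.562830527977
pos [534.3 -27.8 248.4] xyaw -82.7 F [ 4.1  0.6 -1. ] slide [ 0.2  6.8 -0. ] 
pos [534.3 -27.8 248.4] xyaw -82.7 F [ 4.1  0.6 -1. ] slide [ 0.5 12.3 -0.1] 
pos [534.3 -27.8 248.4] xyaw -82.7 F [ 4.1  0.6 -1. ] slide [ 1.1 17.9 -0.1] 
pos [534.3 -27.8 248.4] xyaw -82.7 F [ 4.1  0.6 -1. ] slide [ 1.8 23.4 -0.2] 
pos [534.3 -27.8 248.4] xyaw -82.7 F [ 4.1  0.6 -1. ] slide [ 2.7 28.9 -0.3] 
pos [534.3 -27.8 248.4] xyaw -82.7 F [ 4.1  0.6 -1. ] slide [ 3.9 34.3 -0.4]
```

Gate is opening with the expected spring force, so I'll continue to about 24°.

step_arm([
  {"slide": [0.2, 6.8, 0], "dr": [-0.03, 0, -0.3], "jaw": 14},
  {"slide": [0.5, 12.3, -0.1], "dr": [-0.05, 0, -0.55], "jaw": 14},
  {"slide": [1.1, 17.9, -0.1], "dr": [-0.08, 0, -0.8], "jaw": 14},
  {"slide": [1.8, 23.4, -0.2], "dr": [-0.1, 0, -1.05], "jaw": 14},
  {"slide": [2.7, 28.9, -0.3], "dr": [-0.13, 0, -1.3], "jaw": 14},
  {"slide": [3.9, 34.3, -0.4], "dr": [-0.15, 0, -1.5], "jaw": 14},
  {"slide": [3.9, 34.3, -0.4], "dr": [-0.15, 0, -1.5], "jaw": 14},
  {"slide": [3.9, 34.3, -0.4], "dr": [-0.15, 0, -1.5], "jaw": 14},
])

```text
clock: 14.35
position: [500.9, -36.0, 248.4]
ee_rot: [0.815, -0.578, -0.04, -0.029]
contact_force: [4.3, 2.7, -0.9]
gripper_width: 22.6
grasp_force: 58.9
```

```bash
python3 - <<'E'
from h import *
s=optics.get_image("scene");t=optics.get_image("top")
cv2.imwrite("pics/z5.png",np.hstack([cv2.resize(s[110:310,170:370],None,fx=2,fy=2),cv2.resize(t[100:300,170:370],None,fx=2,fy=2)]))
st=arm.read_state();print(st["position"],st["contact_force"],st["gripper_width"],st["grasp_force"],st["clock"])
E
```

```text
[500.94189248 -35.96402278 248.32767929] [ 4.11574687  2.49497614 -1.50201467] 22.481624589585337 58.867095708847046 14.45
```

View pics/z5.png

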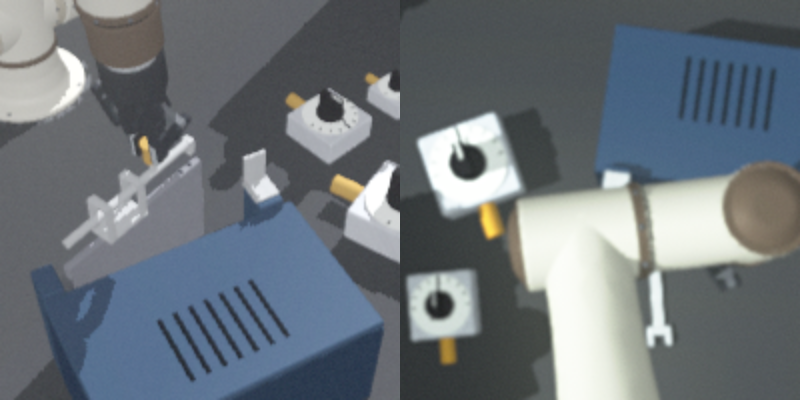

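The scene view shows the gate ajar by about 24°, with the fingers on the brass knob at (147,148). In the top view the middle vent's pointer at (438,290) lines up with its zero mark. I'm handing in.

```bash
python3 -c "
from bench import arm
print(arm.job_done())"
```

```text
the job is handed in; nothing more can be done
None
```

I handed the job in at about 14.5 s of the 51 s limit. By camera and gripper readings the vent pointer stands on zero, the bolt is drawn about 38 mm, and the fingers hold the gate about 10 cm ajar; the hand-in gave no verdict.

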